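# Fit and lock the cover plate of a filtration manifold

### The job

Take the aluminium cover plate by its black handle, pull it up out of the two sprung blue catches of its white parking cradle, and lower it gently (do not drop it) over the two locating pins of the grey manifold, red-ringed hole onto the pin with the red collar, until it rests flush. Let go of it, then push the orange-knobbed locking bolt fully home over the plate's edge. Leave the timer, the pen and the bottles behind the work where they are.

Things in the scene. Friction and masses are not known exactly. Their poses are not given: they have to be found in the camera images.
- cover_plate: Aluminium cover plate, 100 (x) x 150 (y) x 10 mm thick, about 450 g, flat in the cradle at the start. Origin: centre of its underside. Over it, along its x axis, a black handle bar 84 x 16 x 16 mm, bar centre 55 mm above the underside, 37 mm free below the bar, on two steel posts at x = +-34 mm. Four blue plugs 6 mm high. Two through holes: hole_a (red ring) and hole_b.
- handle (a point): Middle of the black handle bar (centre of its section); x along the bar, z up. Grip across y, 16 mm wide.
- hole_a (a point): Centre of the 17 mm hole (ringed in red) at the plate's underside, at plate x = +30, y = +58 mm.
- hole_b (a point): Centre of the 13 mm hole at the plate's underside, at plate x = -30, y = -58 mm.
- manifold: Grey filtration manifold, fixed, 116 (x) x 166 (y) x 45 mm high; the plate rests on its black gasket: seated, the plate origin is at x = y = 0, z = 45 mm in this frame, axes agreeing. Origin: centre of the underside, z up; -x is the front, with the locking bolt on a 44 mm wide bracket that reaches to x = -126 mm.
- pin_a (a point): Tip of the 14 mm locating pin with the red collar, at manifold x = +30, y = +58, z = 69 mm. Straight for 14 mm above the gasket, then tapered for 10 mm.
- pin_b (a point): Tip of the 10 mm locating pin at manifold x = -30, y = -58, z = 69 mm, same height and shape.
- lock_bolt (a joint): Flat steel locking bolt (60 x 24 x 10 mm, underside 57.5 mm above the worktop) that slides along the manifold's +x over the plate's front edge: 0 = fully open (bolt tip 12 mm clear of the seated plate), 0.024 m = fully home (12 mm over it). Friction about 1.5 N; it stays where it is left.
- bolt_knob (a point): Top centre of the upright orange knob on the bolt, 16 mm diameter and 33 mm high, its top 100 mm above the worktop; moves with the bolt. Push it along the manifold's +x.
- cradle: White parking cradle, fixed, 120 (x) x 210 (y) mm, plate resting on pads 12 mm high, low corner guides with 2.5 mm play. At both y ends a blue sprung catch, hinged outside the plate, holds the plate edge down; it swings up and out when the plate is pulled up with about 8 N beyond its weight. Origin: centre of the underside.
- timer: White bench timer 62 x 62 x 18 mm, bystander; origin at the underside.
- amber_bottle: Amber reagent bottle with white cap, 52 mm diameter, 118 mm high, bystander; origin at the underside.
- pen_blue: Blue pen 134 mm long, lying on the worktop, bystander; origin at its middle.
- reagent_bottle: White-bodied reagent bottle with black cap, 64 mm diameter, 135 mm high, bystander; origin at the underside.

How it is judged:
On the way, in this order (a step that is already met when the one before it is completed fails the run):
1. the plate is lifted clear of its cradle (z of cover_plate in the frame of cradle above 0.04 m), for 0.1 s.
2. the plate sits flush on the manifold, over both pins, with the bolt still open (horizontal distance between hole_a and pin_a below 0.004 m and horizontal distance between hole_b and pin_b below 0.004 m and z of cover_plate in the frame of manifold between 0.043 and 0.047 m and angle between cover_plate's own z axis and vertical below 0.03 rad and value of joint lock_bolt below 0.01 m), for 0.2 s.
At the end, for the whole second after the job is handed in: The cover plate lies at rest on the manifold's gasket (underside 43 to 47 mm above the manifold's foot, tilted less than 0.03 rad), each hole within 4 mm of its own pin's axis, and the locking bolt is pushed in at least 20 mm of its 24 mm (horizontal distance between hole_a and pin_a below 0.004 m and horizontal distance between hole_b and pin_b below 0.004 m and z of cover_plate in the frame of manifold between 0.043 and 0.047 m and angle between cover_plate's own z axis and vertical below 0.03 rad and value of joint lock_bolt above 0.02 m and linear speed of cover_plate below 0.02 m/s); the robot touches nothing.
It fails at once if the plate moves faster than 0.35 m/s within 80 mm above the manifold's foot (dropped or slammed) (horizontal distance between cover_plate and manifold below 0.06 m and z of cover_plate in the frame of manifold below 0.08 m and linear speed of cover_plate above 0.35 m/s).
It fails at once if the timer, the pen, the amber bottle or the white reagent bottle is moved more than 30 mm, or a bottle tipped over (distance of any of timer, amber_bottle, pen_blue, reagent_bottle from where it was at the start of the episode above 0.03 m or angle between any of reagent_bottle, amber_bottle's own z axis and vertical above 0.5 rad).
It also fails if it takes over 51 s, if anything falls off the work surface, if the arm or the gripper's body presses on something with over 40 N, if the wrist force passes 120 N, or if a joint passes its speed limit or range.

### The arm

A 6-joint arm with a two-finger parallel gripper is mounted at the origin on a cart in front of the work surface, level with it; the furniture and walls round the work are solid. World frame = base frame: x ahead of the robot, y to its left, z up, the work surface at z = 0. Lengths are in m, angles in rad, forces in N, time in s.
With the tool pointing down it reaches from about 0.35 to 0.775 m from the base axis. Payload 5.5 kg.
Tool frame: the origin (TCP) lies midway between the tips of the shut fingers; the grasp point (between the pads) lies 19 mm behind it (robot.grip_point_offset is the distance from the TCP to the grasp point, in m); z points along the fingers, y is the line along which they close (so a half turn about z gives the same grasp; the last joint's range is limited). The gripper opens to 85 mm and grips with 20 to 120 N. Pads are 22 mm wide; open, the fingers measure 114 mm over their backs; the gripper's body (76 mm by 85 mm) begins 54 mm behind the grasp point. The pads swing forward as they close: fully open they stand 13 mm farther back than shut.
Start: joints at [-1.309, 0.313, 0.046, 1.304, 0, 1.431], TCP at [0.225, -0.529, 0.231] pointing down, gripper open.
Joint ranges: [-2.76, 2.76], [-0.86, 1.69], [-1.03, 1.26], [-2.2, 2.34], [-1.47, 1.5], [-3.14, 3.14]. Speed limits (rad/s): [2.57, 2.57, 3.14, 3.14, 3.14, 3.14].

### API

Orientations are given as [roll, pitch, yaw] about the fixed x, y, z axes, in that order (R = Rz(yaw) Ry(pitch) Rx(roll)).
In Python, from station import robot, viewer, spotter gives the robot as it stands.
- The arm moves only by the tool play_rows, never from a script. Its argument "steps" is a list of rows, each a list of 3 entries, a list of its own where there are three numbers: the turn, a rotation vector about the tool's x, y, z in degrees, then the shift along the tool's x, y, z in mm, then the finger opening in mm, from 0 to 85.4. In form: [[[rx, ry, rz], [dx, dy, dz], grip], ...]. A call has 1 to 12 rows; each row is the pose to reach, as a shift and turn from the pose commanded when the call began, along the tool's axes at that moment; what a row does not reach only later rows make up. A row lasts 1/10 s, in which the tool goes at most 50 mm and 8.59 degrees, less where a joint would pass 70% of its speed; a pose out of reach is approached as far as the arm can. A call with a gripper value outside its range is refused whole. The fingers move at their own pace and stop on an object; the grip force is fixed at half the most. Time passes only in rows, so rows that repeat a pose let the fingers close. It gives the time, the measured TCP pose, the force, the opening and the grip force at its end, in the units of the state.
- robot.sense(): the state, without advancing time (a new reading comes with each control period).
- viewer.capture(name): name is "side" or "top" or "wrist"; returns (picture, depth): 480x640x3 uint8, blue, green, red; 480x640 float32, m along the optical axis (not along the pixel's ray), 0 where there is no reading.
- viewer.calibration(name): a dict with "K" (3x3 intrinsics, pixels), "world_to_cam" (4x4, takes a point from world to camera coordinates). Camera axes: x right, y down, z forward; pixel columns grow to the right and rows downward; lengths in m; the calibration is good to about 2 mm. A picture is of the moment at which its call begins: read the wrist's pose just before it. calibration takes no time and is no camera call; for the wrist camera it gives the pose at the moment of the call.
- robot.job_done(): hands the job in; it is judged then, once.
Trained networks look in the newest picture that a camera, given by its name, has taken for a name from the list of things; names that differ only in an ending like _2 or _b are one class to them, and where a whole thing is asked for, a point or a joint stands for the part that bears it (a point fixed in the world has none). Each returns a list of dicts, best first, with "conf" (0 to 1); they miss things now and then, are a little off and sometimes report something else, mostly with a low value. They report only what shows in the picture. A call takes as long as a camera call.
- spotter.boxes_of(camera, name): "point" ([x, y, z] in m, in world coordinates, good to about 4 mm: the middle of the surface that is visible of it).
- spotter.masks_of(camera, name): "mask" (480x640 bool, what is visible of it).
- spotter.pinpoint(camera, name): "point" ([x, y, z] in m, in world coordinates, good to about 4 mm: a listed point, or the origin of a listed thing).
The state is a dict: "time": time; "joint_pos": joint angles; "joint_velocities": joint speeds; "effort": joint torques, N m; "tcp_pos": TCP position; "tool_rot": TCP orientation; "contact_force": force on the tool from outside, world axes, zero at the start; "moment": the same for the moment, N m; "opening": opening from 0.0 (shut) to 1.0 (fully open); "gripper_force": force on a finger pad.
Only numpy, scipy, OpenCV 4.12 (cv2) and the standard library are available. Lean on these libraries where they do the work, as an engineer would, in place of code of your own. Each camera call takes 0.05 s, during which the arm holds its last target. There are 200 camera calls.

## Working session

There is one attempt and no reset: what is moved stays moved. The work goes in short steps, Python scripts to look and compute and a tool call to move; the robot and the scene stay as the last step left them, time stands still between calls to the robot, and variables do not carry over. Pictures are saved under pics/ and viewed, at most 10 in all, crops included, and the job is handed in when it is done.

Besides the shell and the picture viewer there is one more tool, called after "Request:" as name([rows], argument=value, ...), one row to a line, values as JSON. play_rows: Moves the arm, as the interface text tells. Its arguments: {"type":"object","properties":{"steps":{"type":"array"}},"required":["steps"]}

```bash
mkdir -p pics; ls; python3 - <<'E'
from station import robot, viewer, spotter
import cv2,numpy as np
s=robot.sense();print(s['time'],s['tcp_pos'],s['tool_rot'],s['opening'],s['contact_force'])
for c in ("top","side"):
    p,d=viewer.capture(c);cv2.imwrite(f"pics/{c}0.png",p)
    for n in ("cover_plate","handle","hole_a","hole_b","manifold","pin_a","pin_b","bolt_knob","cradle","timer","amber_bottle","pen_blue","reagent_bottle"):
        r=spotter.pinpoint(c,n)
        print(c,n,[(np.round(q['point'],4).tolist(),round(q['conf'],2)) for q in r[:2]])
print(robot.sense()['time'])
E
```

```text
pics
0.0 [ 0.22470802 -0.52871133  0.23040268] [-3.13975459e+00 -2.30077796e-04  4.01794265e-01] 0.9980302273610493 [ 0.43200114  1.15973142 -0.60502633]
top cover_plate [([0.573, 0.1749, 0.0099], 0.65)]
top handle []
top hole_a [([0.6006, 0.2406, 0.0113], 0.8), ([0.5423, 0.1198, 0.012], 0.6)]
top hole_b [([0.6006, 0.2406, 0.0113], 0.8), ([0.5423, 0.1198, 0.012], 0.6)]
top manifold [([0.5633, -0.1598, 0.0014], 0.82), ([0.4566, -0.1755, 0.101], 0.21)]
top pin_a [([0.5473, -0.2257, 0.0725], 0.62), ([0.5786, -0.0964, 0.0713], 0.59)]
top pin_b [([0.5473, -0.2257, 0.0725], 0.62), ([0.5786, -0.0964, 0.0713], 0.59)]
top bolt_knob [([0.4567, -0.1807, 0.0988], 0.97)]
top cradle []
top timer [([0.7534, -0.2648, -0.0012], 0.6)]
top amber_bottle [([0.7531, -0.1848, 0.0038], 0.16)]
top pen_blue [([0.3964, -0.0006, -0.0004], 0.75)]
top reagent_bottle [([0.7547, -0.1834, 0.0013], 0.9), ([0.5402, 0.1155, 0.014], 0.6)]
side cover_plate [([0.5723, 0.177, 0.0111], 0.58)]
side handle [([0.5722, 0.1815, 0.0699], 0.96), ([0.5481, -0.2219, 0.0744], 0.75)]
side hole_a [([0.5988, 0.2361, 0.0136], 0.95), ([0.5389, 0.1149, 0.0133], 0.64)]
side hole_b [([0.5988, 0.2361, 0.0136], 0.95), ([0.5389, 0.1149, 0.0133], 0.64)]
side manifold [([0.5627, -0.1572, 0.001], 0.91)]
side pin_a [([0.5474, -0.2225, 0.0719], 0.83), ([0.576, -0.0915, 0.0658], 0.79)]
side pin_b [([0.5474, -0.2225, 0.0719], 0.83), ([0.576, -0.0915, 0.0658], 0.79)]
side bolt_knob [([0.4629, -0.1822, 0.0987], 0.67)]
side cradle [([0.5732, 0.1752, 0.0011], 0.82)]
side timer [([0.5586, -0.1614, 0.0011], 0.73), ([0.7467, -0.266, -0.0003], 0.55)]
side amber_bottle [([0.754, 0.0644, -0.0028], 0.72), ([0.5736, 0.173, 0.0007], 0.69)]
side pen_blue [([0.3932, 0.0003, -0.0016], 0.67), ([0.4616, -0.1842, 0.0986], 0.64)]
side reagent_bottle [([0.7563, -0.1807, -0.0017], 0.97)]
1.4
```

View pics/top0.png

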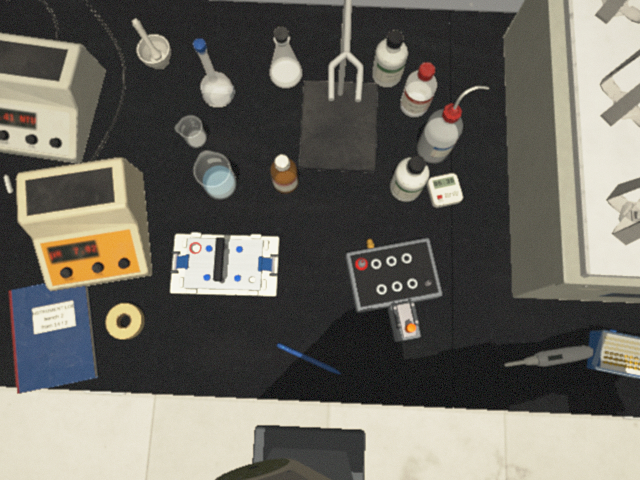

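View pics/side0.png

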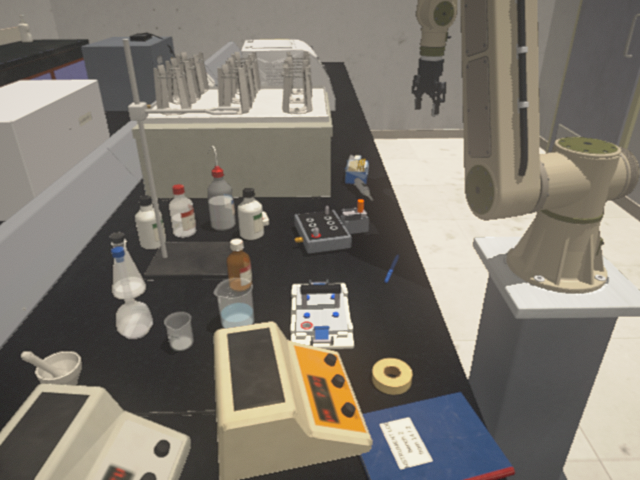

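The top view shows the cradle and plate at about (225,265), with the red ring at (195,248). The manifold's red collar is at (362,264) and the orange knob at (410,328). This matches the network's points: plate yaw is about 1°, manifold yaw about 14°.

```bash
cat > h.py <<'E'
from station import robot, viewer, spotter
import cv2,numpy as np
from scipy.spatial.transform import Rotation as R
def pose():
    s=robot.sense();return np.array(s['tcp_pos']),R.from_euler('xyz',s['tool_rot']),s
def go(target,yaw_deg,tilt=True):
    "print turn/shift from current pose to TCP target, tool down, yaw"
    p,r,s=pose();t=R.from_euler('xyz',[np.pi,0,np.radians(yaw_deg)])
    print('shift mm',np.round(r.inv().apply(np.array(target)-p)*1000,1),'turn deg',np.round(np.degrees((r.inv()*t).as_rotvec()),2))
E
python3 - <<'E'
from h import *
go([0.5625,-0.159,0.30],194.4)
p,r,s=pose();c=viewer.calibration('wrist');print(c['K']);T=np.linalg.inv(c['world_to_cam'])
print('cam in tool',r.inv().apply(T[:3,3]-p),r.inv().as_matrix()@T[:3,:3])
E
```

```text
shift mm [ 455.5 -208.7  -68.7] turn deg [ 0.0000e+00  1.0000e-02 -1.7138e+02]
[[402.24711906   0.         313.61189975]
 [  0.         402.24711906 236.62142086]
 [  0.           0.           1.        ]]
cam in tool [ 8.29247557e-02 -6.57595587e-05 -1.42093933e-01] [[ 1.09314706e-03 -9.47784541e-01 -3.18909499e-01]
 [ 9.99999392e-01  9.89756694e-04  4.86251760e-04]
 [-1.45219089e-04 -3.18909837e-01  9.47785047e-01]]
```

Request:
play_rows([
  [[0,0,-100],[455,-209,-69],85],
  [[0,0,-100],[455,-209,-69],85],
  [[0,0,-100],[455,-209,-69],85],
  [[0,0,-100],[455,-209,-69],85],
  [[0,0,-100],[455,-209,-69],85],
  [[0,0,-100],[455,-209,-69],85],
  [[0,0,-100],[455,-209,-69],85],
  [[0,0,-100],[455,-209,-69],85],
  [[0,0,-100],[455,-209,-69],85],
  [[0,0,-100],[455,-209,-69],85],
  [[0,0,-100],[455,-209,-69],85],
  [[0,0,-100],[455,-209,-69],85],
])

```text
time: 2.6
tcp_pos: [0.5634, -0.1569, 0.3003]
tool_rot: [3.141, 0.0, 2.156]
contact_force: [0.5, -0.5, -0.4]
opening: 0.999
gripper_force: 0.0
```

```bash
python3 - <<'E'
from h import *
go([0.5625,-0.159,0.30],194.4)
E
```

```text
shift mm [-1.3 -1.9  0.3] turn deg [ 0.000e+00  3.000e-02 -7.086e+01]
```

Request:
play_rows([
  [[0,0,-71],[0,0,0],85],
  [[0,0,-71],[0,0,0],85],
  [[0,0,-71],[0,0,0],85],
  [[0,0,-71],[0,0,0],85],
  [[0,0,-71],[0,0,0],85],
  [[0,0,-71],[0,0,0],85],
  [[0,0,-71],[0,0,0],85],
  [[0,0,-71],[0,0,0],85],
  [[0,0,-71],[0,0,0],85],
  [[0,0,-71],[0,0,0],85],
])

```text
time: 3.6
tcp_pos: [0.5619, -0.159, 0.3003]
tool_rot: [-3.141, 0.0, -2.897]
contact_force: [0.9, 0.6, 0.2]
opening: 1.001
gripper_force: 0.0
```

```bash
python3 - <<'E'
from h import *
p,r,s=pose();print(p,s['tool_rot'],s['joint_pos'])
pic,d=viewer.capture('wrist');cv2.imwrite('pics/w1.png',pic);np.savez('w1.npz',pic=pic,d=d,**{k:viewer.calibration('wrist')[k] for k in('K','world_to_cam')})
for n in("pin_a","manifold","bolt_knob"):
    print(n,[(np.round(q['point'],4).tolist(),round(q['conf'],2)) for q in spotter.pinpoint('wrist',n)[:3]])
E
```

```text
[ 0.56190394 -0.15897633  0.30030033] [-3.14147696e+00  1.19950669e-05 -2.89696683e+00] [-4.13102539e-01  3.24857484e-01  2.29650545e-01  1.47550917e+00
 -8.42262474e-05 -6.57728362e-01]
pin_a [([0.5797, -0.0957, 0.0682], 0.76), ([0.5462, -0.2208, 0.0733], 0.74)]
manifold [([0.5605, -0.1584, -0.0032], 0.9), ([0.5682, 0.1743, 0.0674], 0.41)]
bolt_knob [([0.4613, -0.1804, 0.0991], 0.96)]
```

View pics/w1.png

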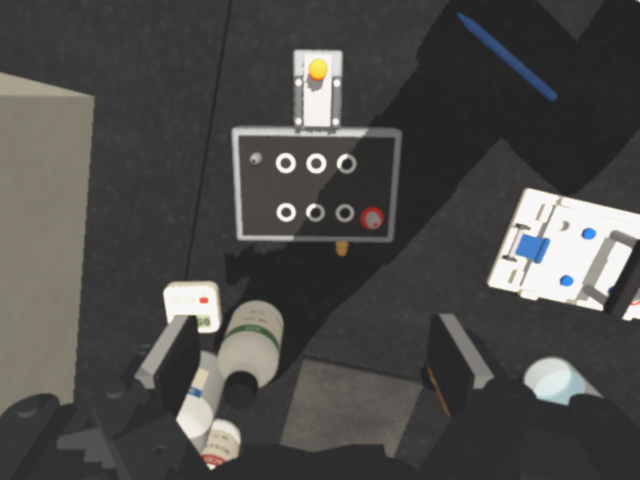

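The wrist view shows the manifold outline from (233,128) to (401,241), the red collar at (372,218) and the second pin at (255,158). I'll refine the manifold pose from depth.

```bash
cat >> h.py <<'E'
def cloud(d,c):
    K,W=np.array(c['K']),np.array(c['world_to_cam']);v,u=np.indices(d.shape)
    P=np.stack([(u-K[0,2])/K[0,0]*d,(v-K[1,2])/K[1,1]*d,d,np.ones_like(d)],-1)@np.linalg.inv(W).T
    return P[...,:3]
def inplane(P,lo,hi,cx,cy,rad): return (P[...,2]>lo)&(P[...,2]<hi)&(np.hypot(P[...,0]-cx,P[...,1]-cy)<rad)
E
python3 - <<'E'
from h import *
z=np.load('w1.npz');P=cloud(z['d'],z)
print('table z',np.median(P[...,2][inplane(P,-.02,.02,.5625,-.159,.2)]))
m=inplane(P,.035,.053,.5625,-.159,.11)
print(m.sum(),np.median(P[m][:,2]),cv2.minAreaRect((P[m][:,:2]*1000).astype(np.float32)))
# robust: opened mask in a 0.5mm-ish world grid
for a,b in((.579,-.095),(.547,-.223)):
    for lo in(.058,.064):
        k=inplane(P,lo,.08,a,b,.015);q=P[k];print(k.sum(),np.round(q.mean(0),4),np.round((q.min(0)+q.max(0))/2,4),np.round(q[:,2].max(),4))
k=inplane(P,.09,.11,.46,-.181,.02);print('knob',k.sum(),P[k].mean(0))
E
```

```text
table z -0.0004961631418464174
18259 0.044337228709510235 ((537.9065551757812, -162.5792694091797), (166.82716369628906, 166.41236877441406), 13.43801212310791)
123 [ 0.577  -0.0948  0.0633] [ 0.5783 -0.0935  0.0636] 0.0692
52 [ 0.5775 -0.0944  0.0661] [ 0.5783 -0.0939  0.0667] 0.0692
71 [ 0.5456 -0.2194  0.0634] [ 0.5467 -0.22    0.0636] 0.0688
32 [ 0.5461 -0.2194  0.0662] [ 0.5464 -0.2201  0.0665] 0.0688
knob 337 [ 0.45858957 -0.1813114   0.09965684]
```

```bash
python3 - <<'E'
from h import *
go([0.57,0.178,0.30],181)
E
```

```text
shift mm [-8.92e+01  3.25e+02  3.00e-01] turn deg [-0.   -0.   12.98]
```

Request:
play_rows([
  [[0,0,13],[-89,325,0],85],
  [[0,0,13],[-89,325,0],85],
  [[0,0,13],[-89,325,0],85],
  [[0,0,13],[-89,325,0],85],
  [[0,0,13],[-89,325,0],85],
  [[0,0,13],[-89,325,0],85],
  [[0,0,13],[-89,325,0],85],
  [[0,0,13],[-89,325,0],85],
  [[0,0,13],[-89,325,0],85],
  [[0,0,13],[-89,325,0],85],
])

```text
time: 4.8
tcp_pos: [0.5696, 0.1772, 0.3002]
tool_rot: [-3.141, -0.0, -3.125]
contact_force: [-0.2, -0.1, 0.3]
opening: 0.993
gripper_force: 0.0
```

```bash
python3 - <<'E'
from h import *
p,r,s=pose();print(p,s['tool_rot'])
pic,d=viewer.capture('wrist');cv2.imwrite('pics/w2.png',pic);c=viewer.calibration('wrist');np.savez('w2.npz',pic=pic,d=d,K=c['K'],world_to_cam=c['world_to_cam'])
for n in("hole_a","cover_plate","handle","cradle"):
    print(n,[(np.round(q['point'],4).tolist(),round(q['conf'],2)) for q in spotter.pinpoint('wrist',n)[:3]])
P=cloud(d,c)
k=inplane(P,.058,.085,.57,.178,.07);print('bar',k.sum(),np.median(P[k][:,2]),cv2.minAreaRect((P[k][:,:2]*1000).astype(np.float32)))
k=inplane(P,.07,.085,.57,.178,.07);print('bartop',k.sum(),np.median(P[k][:,2]),P[k].mean(0))
k=inplane(P,.019,.0255,.57,.178,.1);print('plate',k.sum(),np.median(P[k][:,2]),cv2.minAreaRect((P[k][:,:2]*1000).astype(np.float32)))
E
```

```text
[0.56955912 0.17717894 0.300224  ] [-3.14111306e+00 -7.12916229e-05 -3.12466586e+00]
hole_a [([0.5409, 0.1171, 0.013], 0.92), ([0.6028, 0.2358, 0.0119], 0.84), ([0.5801, -0.0957, 0.0638], 0.58)]
cover_plate [([0.5695, 0.1752, 0.0122], 0.9)]
handle [([0.5687, 0.1741, 0.068], 0.91)]
cradle []
bar 1513 0.07427575632120198 ((570.6572265625, 176.2210235595703), (82.73587036132812, 15.768868446350098), 1.2815877199172974)
bartop 1496 0.07428891410421112 [0.56907171 0.17638481 0.07415274]
plate 12367 0.02149554172177076 ((572.2623291015625, 177.9577178955078), (120.34197998046875, 195.69114685058594), 1.0030345916748047)
```

View pics/w2.png

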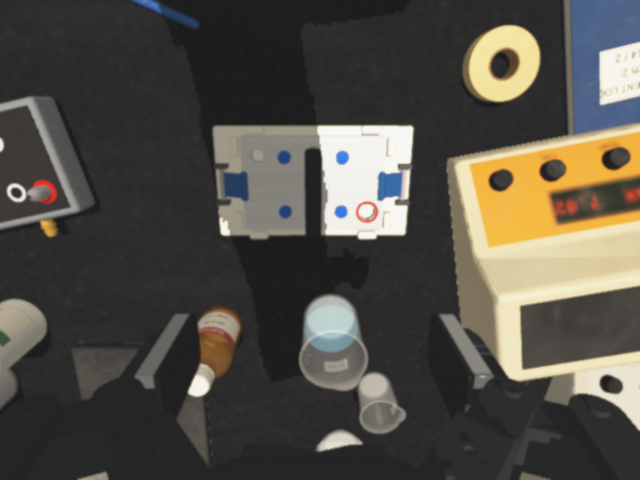

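Image: bar runs along x at (313,150–238), red hole at (367,211), plain hole at (258,155). The bar measures 83x16 mm with its top at 74 mm, which matches the spec.

```bash
python3 - <<'E'
from h import *
go([0.5708,0.1764,0.047],181.2)
E
```

```text
shift mm [ -1.   -0.3 253.4] turn deg [-0.01  0.01 -0.29]
```

Request:
play_rows([
  [[0,0,-0.3],[-1,0,50],60],
  [[0,0,-0.3],[-1,0,100],60],
  [[0,0,-0.3],[-1,0,150],60],
  [[0,0,-0.3],[-1,0,190],60],
  [[0,0,-0.3],[-1,0,220],60],
  [[0,0,-0.3],[-1,0,240],60],
  [[0,0,-0.3],[-1,0,253],60],
  [[0,0,-0.3],[-1,0,253],60],
])

```text
time: 5.85
tcp_pos: [0.5693, 0.1772, 0.0456]
tool_rot: [-3.141, -0.003, -3.119]
contact_force: [-0.6, 0.7, -0.4]
opening: 0.703
gripper_force: 0.0
```

Request:
play_rows([
  [[0,0,0],[0,0,0],5],
  [[0,0,0],[0,0,0],5],
  [[0,0,0],[0,0,0],5],
  [[0,0,0],[0,0,0],5],
  [[0,0,0],[0,0,0],5],
  [[0,0,0],[0,0,0],5],
  [[0,0,0],[0,0,0],5],
  [[0,0,0],[0,0,0],5],
])

```text
time: 6.65
tcp_pos: [0.5718, 0.1776, 0.049]
tool_rot: [-3.141, 0.003, -3.119]
contact_force: [-1.2, -3.0, 5.9]
opening: 0.174
gripper_force: 59.3
```

Request:
play_rows([
  [[0,0,0],[0,0,-4],5],
  [[0,0,0],[0,0,-9],5],
  [[0,0,0],[0,0,-15],5],
  [[0,0,0],[0,0,-22],5],
  [[0,0,0],[0,0,-32],5],
  [[0,0,0],[0,0,-45],5],
  [[0,0,0],[0,0,-65],5],
  [[0,0,0],[0,0,-90],5],
  [[0,0,0],[0,0,-115],5],
  [[0,0,0],[0,0,-135],5],
  [[0,0,0],[0,0,-150],5],
  [[0,0,0],[0,0,-150],5],
])

```text
time: 7.85
tcp_pos: [0.5722, 0.1784, 0.2017]
tool_rot: [3.14, 0.007, -3.118]
contact_force: [0.7, 0.6, -4.7]
opening: 0.174
gripper_force: 61.5
```

```bash
python3 - <<'E'
from h import *
p,r,s=pose();print(p,s['tool_rot'],s['opening'],s['contact_force'])
pic,d=viewer.capture('wrist');cv2.imwrite('pics/w3.png',pic);c=viewer.calibration('wrist');np.savez('w3.npz',pic=pic,d=d,K=c['K'],world_to_cam=c['world_to_cam'],p=p)
for n in("hole_a","cover_plate","handle"):
    print(n,[(np.round(q['point'],4).tolist(),round(q['conf'],2)) for q in spotter.pinpoint('wrist',n)[:3]])
P=cloud(d,c)
k=inplane(P,.12,.20,p[0],p[1],.1);print(np.histogram(P[k][:,2],20))
E
```

```text
[0.57215648 0.17837269 0.20168793] [ 3.14039438  0.00667198 -3.11838192] 0.1744296420070752 [ 0.69510002  0.55082001 -4.73246476]
hole_a [([0.5423, 0.1215, 0.1644], 0.85), ([0.6028, 0.2394, 0.1675], 0.71)]
cover_plate [([0.5703, 0.1799, 0.1623], 0.95)]
handle [([0.569, 0.1744, 0.2208], 0.57)]
(array([  193,   382,   405,   455,   584, 30970, 14373,   185,  1417,
         679,    38,    26,    38,    40,    32,    38,    36,    36,
          34,    37]), array([0.16063561, 0.16260195, 0.16456829, 0.16653463, 0.16850097,
       0.17046731, 0.17243365, 0.17439999, 0.17636633, 0.17833267,
       0.180299  , 0.18226534, 0.18423168, 0.18619802, 0.18816436,
       0.1901307 , 0.19209704, 0.19406338, 0.19602972, 0.19799606,
       0.1999624 ]))
```

View pics/w3.png

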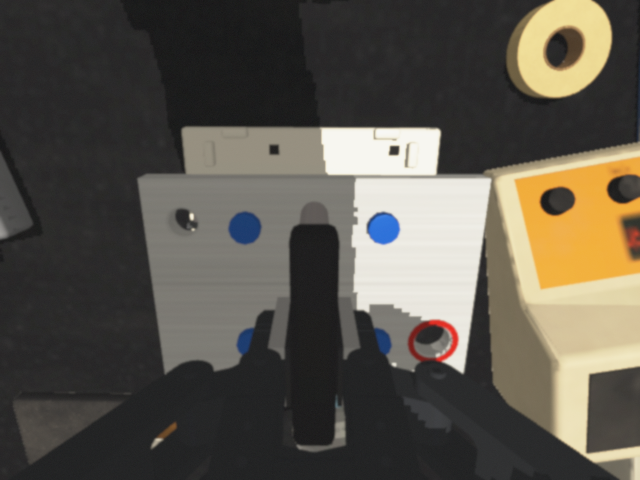

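Plate is held, front edge along row 176 from (138) to (491), red ring at (433,341), plain hole at (186,220). I'll now get the plate pose in the tool frame.

```bash
python3 - <<'E'
from h import *
z=np.load('w3.npz');P=cloud(z['d'],z);p,r,s=pose();print(p)
k=inplane(P,.1685,.1745,p[0],p[1],.1);q=P[k]
A=np.c_[q[:,:2],np.ones(len(q))];co=np.linalg.lstsq(A,q[:,2],rcond=None)[0];print('plane slopes',co,'z at centre',co@[p[0],p[1],1])
print(cv2.minAreaRect((q[:,:2]*1000).astype(np.float32)))
K,W=z['K'],z['world_to_cam'];Wi=np.linalg.inv(W);o=Wi[:3,3]
def ray(u,v):
    d=Wi[:3,:3]@[(u-K[0,2])/K[0,0],(v-K[1,2])/K[1,1],1];t=(co[0]*o[0]+co[1]*o[1]+co[2]-o[2])/(d[2]-co[0]*d[0]-co[1]*d[1]);return o+t*d
h=z['pic'].astype(int);red=((h[...,2]>130)&(h[...,1]<90)&(h[...,0]<90)).astype(np.uint8);red[:, :390]=0;red[:,480:]=0;red[:300]=0
ys,xs=np.nonzero(red);pts=np.array([ray(u,v)[:2] for u,v in zip(xs,ys)])
hull=cv2.convexHull((pts*1000).astype(np.float32));e=cv2.fitEllipse(hull);print('ring',len(xs),e)
ha=np.array(e[0])/1000
# front edge: for each column topmost plate pixel
E=[]
for u in range(150,482,4):
    v=np.nonzero(k[:,u])[0].min();E.append(ray(u,v-.5)[:2])
f=cv2.fitLine((np.array(E)*1000).astype(np.float32),cv2.DIST_HUBER,0,.01,.01).ravel();print('edge',f)
yaw=np.degrees(np.arctan2(-f[0]*np.sign(f[1]),abs(f[1])));print('plate yaw',yaw,'tool yaw',np.degrees(s['tool_rot'][2])%360)
for y in(yaw,1.2):
    Rz=R.from_euler('z',y,degrees=True).as_matrix()[:2,:2];c=ha-Rz@[.03,.058];print('centre from ring',c,'x from edge', (f[2:]/1000-c)@Rz[:,0])
hb=ray(186,221);print('hole_b approx',hb, 'mid',(hb[:2]+ha)/2)
E
```

```text
[0.5697997  0.17786296 0.19653782]
plane slopes [0.00252867 0.00191653 0.17036057] z at centre 0.17214228722861
((570.0230712890625, 178.75601196289062), (98.78986358642578, 151.2504425048828), 1.398520588874817)
ring 288 ((599.3875122070312, 238.92222595214844), (20.056549072265625, 23.138545989990234), 110.47080993652344)
edge [ 2.4464745e-02 -9.9970067e-01  5.2020593e+02  1.8808281e+02]
plate yaw 1.4018666 tool yaw 181.32371200148432
centre from ring [0.57081545 0.18020564] x from edge -0.050401670943399514
centre from ring [0.57060875 0.18030667] x from edge -0.05022893170724573
hole_b approx [0.54148848 0.12183496 0.17196332] mid [0.570438   0.18037859]
```

```bash
python3 - <<'E'
from h import *
go([0.5615,-0.1585,0.22],193.4)
E
```

```text
shift mm [  16.1 -336.1  -23.4] turn deg [ -0.    -0.09 -12.08]
```

Request:
play_rows([
  [[0,0,-12],[4,-30,-23],5],
  [[0,0,-12],[6,-70,-23],5],
  [[0,0,-12],[8,-110,-23],5],
  [[0,0,-12],[10,-150,-23],5],
  [[0,0,-12],[12,-190,-23],5],
  [[0,0,-12],[14,-230,-23],5],
  [[0,0,-12],[16,-270,-23],5],
  [[0,0,-12],[16,-300,-23],5],
  [[0,0,-12],[16,-320,-23],5],
  [[0,0,-12],[16,-330,-23],5],
  [[0,0,-12],[16,-336,-23],5],
  [[0,0,-12],[16,-336,-23],5],
])

```text
time: 9.25
tcp_pos: [0.562, -0.1582, 0.2197]
tool_rot: [3.141, -0.001, -2.909]
contact_force: [-0.0, 0.2, -4.9]
opening: 0.171
gripper_force: 61.3
```

Request:
play_rows([
  [[0,0,0],[0,0,0],5],
  [[0,0,0],[0,0,0],5],
  [[0,0,0],[0,0,0],5],
  [[0,0,0],[0,0,0],5],
  [[0,0,0],[0,0,0],5],
  [[0,0,0],[0,0,0],5],
])

```text
time: 9.85
tcp_pos: [0.5623, -0.1582, 0.2203]
tool_rot: [-3.141, 0.0, -2.909]
contact_force: [-0.4, 0.3, -5.7]
opening: 0.175
gripper_force: 61.3
```

```bash
cat > m.py <<'E'
from h import *
p,r,s=pose();print(p,np.degrees(s['tool_rot'])%360,s['time'])
pic,D=viewer.capture('wrist');c=viewer.calibration('wrist');cv2.imwrite('pics/w4.png',pic)
print('after',pose()[0])
P=cloud(D,c);zt=p[2]-.0245
k=inplane(P,zt-.004,zt+.004,p[0],p[1],.1);q=P[k]
A=np.c_[q[:,:2],np.ones(len(q))];co=np.linalg.lstsq(A,q[:,2],rcond=None)[0];print('slopes',co[:2],'top z',co@[p[0],p[1],1])
print(cv2.minAreaRect((q[:,:2]*1000).astype(np.float32)))
K,W=np.array(c['K']),np.array(c['world_to_cam']);Wi=np.linalg.inv(W);o=Wi[:3,3]
def ray(u,v):
    d=Wi[:3,:3]@[(u-K[0,2])/K[0,0],(v-K[1,2])/K[1,1],1];t=(co[0]*o[0]+co[1]*o[1]+co[2]-o[2])/(d[2]-co[0]*d[0]-co[1]*d[1]);return o+t*d
h=pic.astype(int);red=(h[...,2]>110)&(h[...,1]<h[...,2]*.5)&(h[...,0]<h[...,2]*.5);red[:,:390]=0;red[:,480:]=0;red[:300]=0;red[390:]=0
ys,xs=np.nonzero(red);pts=np.array([ray(u,v)[:2] for u,v in zip(xs,ys)])
e=cv2.fitEllipse(cv2.convexHull((pts*1000).astype(np.float32)));print('ring',len(xs),e);ha=np.array(e[0])/1000
E=np.array([ray(u,np.nonzero(k[:,u])[0].min()-.5)[:2] for u in range(150,482,4)])
f=cv2.fitLine((E*1000).astype(np.float32),cv2.DIST_HUBER,0,.01,.01).ravel()
yaw=np.degrees(np.arctan2(-f[0]*np.sign(f[1]),abs(f[1])))
Rz=R.from_euler('z',yaw,degrees=True).as_matrix()[:2,:2];cc=ha-Rz@[.03,.058];print('yaw',yaw,'centre',cc,'edge x',(f[2:]/1000-cc)@Rz[:,0])
print('target-centre',np.array([.5624,-.157])-cc)
E
python3 m.py
```

```text
[ 0.56230329 -0.15818251  0.22034183] [1.80007214e+02 5.94503121e-03 1.93332584e+02] 9.85
after [ 0.56229606 -0.15824734  0.22034621]
slopes [-0.00352242 -0.00017078] top z 0.1930892576353156
((560.6405029296875, -158.3120574951172), (98.50007629394531, 150.645751953125), 13.4093017578125)
ring 497 ((577.50048828125, -94.683349609375), (23.524616241455078, 23.78411293029785), 149.29014587402344)
yaw 13.401243 centre [ 0.56175997 -0.15805713] edge x -0.050236379721778274
target-centre [0.00064003 0.00105713]
```

Request:
play_rows([
  [[0,0,0],[-0.9,0.9,15],5],
  [[0,0,0],[-0.9,0.9,40],5],
  [[0,0,0],[-0.9,0.9,65],5],
  [[0,0,0],[-0.9,0.9,85],5],
  [[0,0,0],[-0.9,0.9,98],5],
  [[0,0,0],[-0.9,0.9,105],5],
  [[0,0,0],[-0.9,0.9,108],5],
  [[0,0,0],[-0.9,0.9,108],5],
  [[0,0,0],[-0.9,0.9,108],5],
  [[0,0,0],[-0.9,0.9,108],5],
])

```text
time: 10.9
tcp_pos: [0.5636, -0.1576, 0.1133]
tool_rot: [-3.14, 0.001, -2.909]
contact_force: [0.1, -0.9, -6.3]
opening: 0.176
gripper_force: 61.2
```

Request:
play_rows([
  [[0,0,0],[0,0,3],5],
  [[0,0,0],[0,0,6],5],
  [[0,0,0],[0,0,9],5],
  [[0,0,0],[0,0,12],5],
  [[0,0,0],[0,0,12],5],
  [[0,0,0],[0,0,12],5],
])

```text
time: 11.5
tcp_pos: [0.5628, -0.1572, 0.1001]
tool_rot: [3.141, -0.0, -2.909]
contact_force: [0.4, 0.7, -5.1]
opening: 0.172
gripper_force: 61.3
```

Request:
play_rows([
  [[0,0,0],[0,0,3],5],
  [[0,0,0],[0,0,6],5],
  [[0,0,0],[0,0,9],5],
  [[0,0,0],[0,0,12],5],
  [[0,0,0],[0,0,12],5],
  [[0,0,0],[0,0,12],5],
])

```text
time: 12.1
tcp_pos: [0.5628, -0.1572, 0.0881]
tool_rot: [3.142, -0.0, -2.909]
contact_force: [0.4, -0.8, -5.4]
opening: 0.175
gripper_force: 61.3
```

Request:
play_rows([
  [[0,0,0],[0,0,2],5],
  [[0,0,0],[0,0,4],5],
  [[0,0,0],[0,0,5.5],5],
  [[0,0,0],[0,0,5.5],5],
  [[0,0,0],[0,0,5.5],5],
])

```text
time: 12.6
tcp_pos: [0.5629, -0.1573, 0.0827]
tool_rot: [-3.142, -0.0, -2.909]
contact_force: [-0.4, -0.2, -4.8]
opening: 0.171
gripper_force: 61.3
```

No contact yet; go down in small steps.

Request:
play_rows([
  [[0,0,0],[0,0,0.6],5],
  [[0,0,0],[0,0,1.2],5],
  [[0,0,0],[0,0,1.2],5],
  [[0,0,0],[0,0,1.2],5],
])

```text
time: 13.0
tcp_pos: [0.563, -0.1573, 0.0821]
tool_rot: [-3.141, 0.0, -2.909]
contact_force: [-0.8, -0.7, -0.9]
opening: 0.171
gripper_force: 62.0
```

Request:
play_rows([
  [[0,0,0],[0,0,0.6],5],
  [[0,0,0],[0,0,0.6],5],
  [[0,0,0],[0,0,0.6],50],
  [[0,0,0],[0,0,0.6],50],
  [[0,0,0],[0,0,0.6],50],
  [[0,0,0],[0,0,0.6],50],
  [[0,0,0],[0,0,0.6],50],
  [[0,0,0],[0,0,0.6],50],
])

```text
time: 13.8
tcp_pos: [0.563, -0.1573, 0.0809]
tool_rot: [-3.141, 0.0, -2.909]
contact_force: [-0.2, -0.1, -0.2]
opening: 0.587
gripper_force: 0.0
```

Request:
play_rows([
  [[0,0,0],[0,0,-10],50],
  [[0,0,0],[0,0,-30],50],
  [[0,0,0],[0,0,-60],50],
  [[0,0,0],[0,0,-100],50],
  [[0,0,0],[0,0,-140],50],
  [[0,0,0],[0,0,-170],30],
  [[0,0,0],[0,0,-180],0],
  [[0,0,0],[0,0,-180],0],
  [[0,0,0],[0,0,-180],0],
  [[0,0,0],[0,0,-180],0],
  [[0,0,0],[0,0,-180],0],
  [[0,0,0],[0,0,-180],0],
])

```text
time: 15.0
tcp_pos: [0.5625, -0.1571, 0.2598]
tool_rot: [3.14, -0.002, -2.909]
contact_force: [-0.7, -0.7, 0.7]
opening: 0.001
gripper_force: 0.0
```

```bash
python3 - <<'E'
from h import *
p,r,s=pose();print(p,s['tool_rot'],s['opening'],s['time'])
pic,d=viewer.capture('wrist');cv2.imwrite('pics/w5.png',pic);c=viewer.calibration('wrist');P=cloud(d,c)
for n in("cover_plate","bolt_knob","handle"):
    print(n,[(np.round(q['point'],4).tolist(),round(q['conf'],2)) for q in spotter.pinpoint('wrist',n)[:2]])
k=inplane(P,.049,.0575,.5624,-.157,.1);q=P[k];co=np.linalg.lstsq(np.c_[q[:,:2]-[.5624,-.157],np.ones(len(q))],q[:,2],rcond=None)[0];print('plate plane',k.sum(),co,cv2.minAreaRect((q[:,:2]*1000).astype(np.float32)))
k=inplane(P,.09,.11,.46,-.181,.02);print('knob',k.sum(),P[k].mean(0))
E
```

```text
[ 0.56245399 -0.15706604  0.2597999 ] [ 3.14040275e+00 -1.69935245e-03 -2.90913346e+00] 0.0006265299916698884 15.0
cover_plate [([0.5622, -0.1579, 0.0466], 0.93)]
bolt_knob [([0.4596, -0.1824, 0.0983], 0.97)]
handle [([0.5586, -0.1571, 0.0976], 0.6)]
plate plane 16038 [0.00204781 0.00046414 0.05476057] ((538.8597412109375, -163.08349609375), (149.45388793945312, 150.40220642089844), 13.420727729797363)
knob 442 [ 0.45885714 -0.18145342  0.09973973]
```

View pics/w5.png

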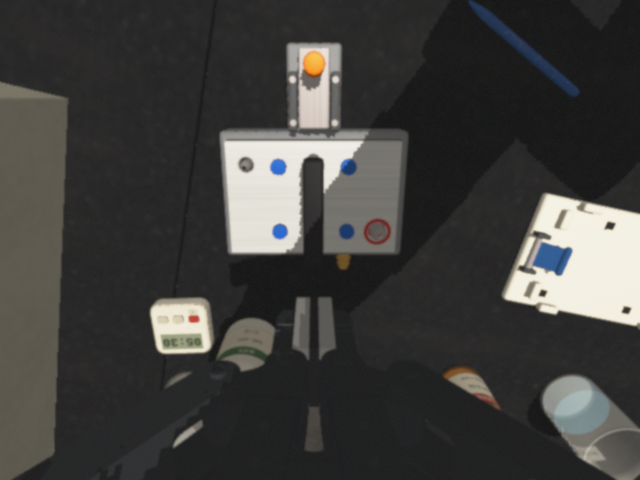

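Plate looks flush with the manifold: red ring is around its pin at (377,231), the other pin at (246,164), top at 54.8 mm, tilt 0.002 rad. The bolt is still open, knob at (313,62). Next I go behind the knob with the fingers shut.

```bash
python3 - <<'E'
from h import *
go([.4204,-.1908,.082],193.4)
E
```

```text
shift mm [1.463e+02 1.000e-01 1.788e+02] turn deg [ 0.01 -0.02 -0.08]
```

Request:
play_rows([
  [[0,0,0],[40,0,0],0],
  [[0,0,0],[85,0,0],0],
  [[0,0,0],[125,0,0],0],
  [[0,0,0],[146,0,0],0],
  [[0,0,0],[146,0,40],0],
  [[0,0,0],[146,0,85],0],
  [[0,0,0],[146,0,125],0],
  [[0,0,0],[146,0,155],0],
  [[0,0,0],[146,0,172],0],
  [[0,0,0],[146,0,178],0],
  [[0,0,0],[146,0,178],0],
  [[0,0,0],[146,0,178],0],
])

```text
time: 16.4
tcp_pos: [0.4216, -0.1914, 0.084]
tool_rot: [-3.14, 0.001, -2.909]
contact_force: [1.1, 0.6, -0.6]
opening: 0.0
gripper_force: 0.0
```

Request:
play_rows([
  [[0,0,0],[-5,0,0],0],
  [[0,0,0],[-10,0,0],0],
  [[0,0,0],[-15,0,0],0],
  [[0,0,0],[-20,0,0],0],
  [[0,0,0],[-24,0,0],0],
  [[0,0,0],[-28,0,0],0],
  [[0,0,0],[-32,0,0],0],
  [[0,0,0],[-36,0,0],0],
  [[0,0,0],[-36,0,0],0],
])

```text
time: 17.3
tcp_pos: [0.4565, -0.1824, 0.0829]
tool_rot: [3.141, 0.001, -2.909]
contact_force: [0.9, 0.1, 0.5]
opening: -0.002
gripper_force: 0.0
```

Request:
play_rows([
  [[0,0,0],[-2,0,0],0],
  [[0,0,0],[-4,0,0],0],
  [[0,0,0],[-4,0,0],0],
])

```text
time: 17.6
tcp_pos: [0.4598, -0.1815, 0.0829]
tool_rot: [3.141, -0.0, -2.909]
contact_force: [-0.8, -0.5, 0.0]
opening: 0.005
gripper_force: 0.5
```

```bash
python3 - <<'E'
from h import *
p,r,s=pose();print(p,s['contact_force'])
for c in('wrist','top','side'):
    pic,d=viewer.capture(c);cv2.imwrite(f'pics/{c}6.png',pic)
    print(c,[(np.round(q['point'],4).tolist(),round(q['conf'],2)) for q in spotter.pinpoint(c,'bolt_knob')[:2]])
    P=cloud(d,viewer.calibration(c));k=inplane(P,.093,.103,.475,-.177,.02);print(k.sum(),P[k].mean(0) if k.any() else 0)
E
```

```text
[ 0.45975856 -0.18153084  0.08287175] [-0.80768152 -0.48164472  0.01224031]
wrist []
0 0
top [([0.475, -0.1745, 0.0979], 0.8)]
0 0
side [([0.4859, -0.1763, 0.099], 0.61)]
48 [ 0.47395596 -0.17080338  0.09777998]
```

View pics/wrist6.png

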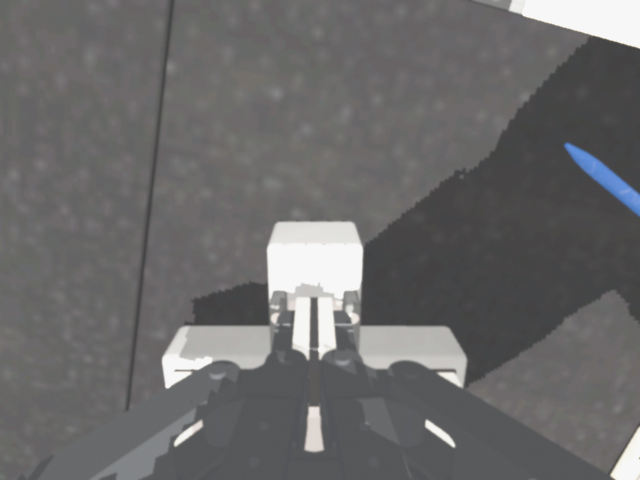

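The bolt has moved with the fingers (bracket at (315,260), knob hidden behind them). Keep pushing until the end stop resists.

Request:
play_rows([
  [[0,0,0],[-1.5,0,0],0],
  [[0,0,0],[-3,0,0],0],
  [[0,0,0],[-3,0,0],0],
  [[0,0,0],[-3,0,0],0],
])

```text
time: 18.3
tcp_pos: [0.4616, -0.1812, 0.0829]
tool_rot: [-3.141, -0.002, -2.91]
contact_force: [-5.0, -2.3, 2.6]
opening: -0.003
gripper_force: 2.6
```

Request:
play_rows([
  [[0,0,0],[-1,0,0],0],
  [[0,0,0],[-2,0,0],0],
  [[0,0,0],[-2,0,0],0],
])

```text
time: 18.6
tcp_pos: [0.4618, -0.181, 0.0829]
tool_rot: [-3.141, -0.006, -2.91]
contact_force: [-10.5, -3.0, 5.9]
opening: -0.001
gripper_force: 5.5
```

End stop reached (10 N, the TCP no longer advances). Back off, rise and check.

Request:
play_rows([
  [[0,0,0],[10,0,0],0],
  [[0,0,0],[25,0,0],0],
  [[0,0,0],[35,0,0],0],
  [[0,0,0],[35,0,-40],0],
  [[0,0,0],[35,0,-85],0],
  [[0,0,0],[35,0,-130],0],
  [[0,0,0],[10,0,-170],0],
  [[0,0,0],[-20,0,-175],0],
  [[0,0,0],[-50,0,-175],0],
  [[0,0,0],[-60,0,-175],0],
  [[0,0,0],[-60,0,-175],0],
  [[0,0,0],[-60,0,-175],0],
])

```text
time: 19.8
tcp_pos: [0.5218, -0.1667, 0.2574]
tool_rot: [3.141, -0.002, -2.909]
contact_force: [-0.2, 0.6, 0.5]
opening: 0.0
gripper_force: 0.0
```

```bash
python3 - <<'E'
from h import *
p,r,s=pose();print(p,s['contact_force'],s['time'])
pic,d=viewer.capture('wrist');cv2.imwrite('pics/w7.png',pic);P=cloud(d,viewer.calibration('wrist'))
print([(np.round(q['point'],4).tolist(),round(q['conf'],2)) for q in spotter.pinpoint('wrist','bolt_knob')[:2]])
a=np.radians(13.4);k=inplane(P,.09,.103,.481,-.176,.03);q=P[k].mean(0);print('knob',k.sum(),q,'travel',(q[:2]-[.4588,-.1814])@[np.cos(a),np.sin(a)])
k=inplane(P,.049,.0565,.575,-.154,.06);q=P[k];print('plate',np.linalg.lstsq(np.c_[q[:,:2]-[.5624,-.157],np.ones(len(q))],q[:,2],rcond=None)[0])
E
```

```text
[ 0.52175594 -0.1666541   0.25738624] [-0.24004625  0.64680381  0.51036979] 19.8
[([0.4825, -0.1746, 0.1036], 0.83)]
knob 374 [ 0.47990993 -0.17636251  0.09960773] travel 0.02170265527667074
plate [ 0.00017639 -0.00051148  0.05468566]
```

View pics/w7.png

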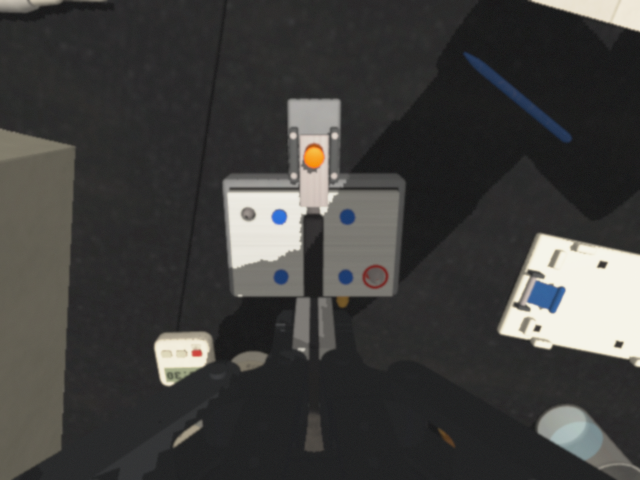

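The bolt now overlaps the plate, with its tip at (313,207). I'll check the tip position with the arm settled.

```bash
python3 - <<'E'
from h import *
pic,d=viewer.capture('wrist');pic,d=viewer.capture('wrist');P=cloud(d,viewer.calibration('wrist'));print(pose()[0])
a=np.radians(13.4);D=P[...,:2]-[.5624,-.157];X=D@[np.cos(a),np.sin(a)];Y=D@[-np.sin(a),np.cos(a)];Z=P[...,2]
k=(Z>.063)&(Z<.0715)&(abs(Y)<.011)&(abs(X+.05)<.03);print('bolt tip x',np.percentile(X[k],[90,97,99,100]))
k=(Z>.051)&(Z<.0575)&(abs(Y)<.06)&(abs(Y)>.02)&(X<-.03)&(X>-.07);print('plate edge x',np.percentile(X[k],[0,1,3]))
k=(Z>.095)&(Z<.103)&(abs(Y)<.012)&(abs(X+.085)<.02);print('knob x',X[k].mean(),X[k].min(),X[k].max())
E
```

```text
[ 0.52203009 -0.16692612  0.25804036]
bolt tip x [-0.04088704 -0.03791653 -0.036615   -0.03359243]
plate edge x [-0.0699736  -0.06207153 -0.04797312]
knob x -0.08420829902704473 -0.09168192051481516 -0.07613424471801007
```

```bash
python3 - <<'E'
from h import *
z=np.load('w1.npz')
d2=viewer.capture('wrist')[1];c2=viewer.calibration('wrist')
for d,c in((z['d'],z),(d2,c2)):
    P=cloud(d,c);a=np.radians(13.4);D=P[...,:2]-[.5624,-.157];X=D@[np.cos(a),np.sin(a)];Y=D@[-np.sin(a),np.cos(a)];Z=P[...,2]
    b=(Z>.065)&(Z<.0705)&(abs(Y)<.009)&(X>-.12)&(X<-.025);k=(Z>.097)&(Z<.103)&(abs(Y)<.012)&(abs(X+.095)<.025)
    print('tip',np.percentile(X[b],[95,98,99.5]),'knob',k.sum(),X[k].mean(),(X[k].min()+X[k].max())/2)
E
```

```text
tip [-0.06352278 -0.06186251 -0.06097918] knob 330 -0.10674293198997714 -0.106697484229132
tip [-0.0399173  -0.03868177 -0.03611848] knob 350 -0.08414000377874976 -0.0837708767079182
```

```bash
python3 -c "
from station import robot
print(robot.job_done(), robot.sense()['time'])"
```

```text
the job is handed in; nothing more can be done
the job is handed in; nothing more can be done
```

The job is handed in: the cover plate sits flush on both manifold pins with the red-ringed hole on the red-collared pin, and the bolt is pushed against its end stop (about 23 mm of 24 mm measured); I saw no verdict from the judging.

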